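# Tip the carton down onto the scale's frame and print the weight

### The job

The tall carton is standing on end across the left end of the frame etched on the scale's plate. Push it over near its top with the fingers so that it comes to lie flat on a broad side, wholly inside the etched frame, then press the large key on the scale's panel fully down to print the weight and let go of it. Do not pick the carton up, leave the two small keys alone, and leave everything else on the counter where it is.

Things in the scene. Friction and masses are not known exactly. Their poses are not given: they have to be found in the camera images.
- carton: plain cardboard carton of 0.35 to 0.7 kg, stiff and closed, standing on end on the scale's plate: 90 mm (its x) by 50 mm (its y) by 160 mm tall (its z). Origin: centre of its underside. Its broad 90 x 160 mm faces look along its +y and -y; at the start its axes are within 0.1 rad of the scale's, and tipping it over towards its -y lays it along the frame. It stays in place and tips about its foot when pushed high, and slides when pushed low.
- carton_center (a point): centre of the carton (half-way up, 80 mm above its underside as it stands). Axes as the carton's.
- carton_c0 (a point): point half-way through the carton's 50 mm thickness on its -x narrow side at its foot. With the carton lying on a broad face the four points carton_c0..3 are the corners of its 160 x 90 mm outline.
- carton_c1 (a point): point half-way through the carton's 50 mm thickness on its +x narrow side at its foot. With the carton lying on a broad face the four points carton_c0..3 are the corners of its 160 x 90 mm outline.
- carton_c2 (a point): point half-way through the carton's 50 mm thickness on its -x narrow side at its top end. With the carton lying on a broad face the four points carton_c0..3 are the corners of its 160 x 90 mm outline.
- carton_c3 (a point): point half-way through the carton's 50 mm thickness on its +x narrow side at its top end. With the carton lying on a broad face the four points carton_c0..3 are the corners of its 160 x 90 mm outline.
- frame_center (a point): centre of the thin rectangular frame etched on the scale's plate, on the plate's top surface, 55 mm above the counter. Inside the lines the frame is 150 mm along its x and 220 mm along its y; its axes are the scale's: -x towards the panel with the keys, +y towards the end where the carton stands, z up. The steel plate is fixed and flat, 240 (x) x 340 (y) mm, centred here. The scale stands on the counter, turned up to 0.3 rad.
- print_key_top (a point): centre of the top of the large round grey key (32 mm across) at the right-hand end (-y) of the scale's panel. It is pressed straight down: 6 mm travel, about 4 N when fully down, and springs back. Its top is about 64 mm above the counter and stands clear of the panel; the lying carton is 50 mm high.
- print_key (a joint): travel of the large key: 0 up, 0.006 m fully down.
- small_key_a (a joint): travel of the small round key (16 mm across) in the middle of the panel, 115 mm from the large key: 0 up, 0.004 m down. Leave alone.
- small_key_b (a joint): travel of the other small round key (16 mm across), 77 mm from the large key: 0 up, 0.004 m down. Leave alone.
- ramekin: white ceramic bowl, 80 mm across, 45 mm high; bystander. Origin: centre of its underside.
- spice_tin: plain steel can, 66 mm across, 100 mm high; bystander. Origin: centre of its underside.
- sauce_bottle: brown glass bottle, 64 mm across, 190 mm high; bystander. Origin: centre of its underside.
- spoon: steel serving spoon lying on the counter; bystander.
- small_pan: open steel pan, 108 x 176 mm, 65 mm high; bystander. Origin: centre of its underside.
- spray_bottle: clear trigger spray bottle, 84 mm across, 215 mm high; bystander. Origin: centre of its underside.
- sharpener: rounded red plastic blade-sharpener case, 50 x 110 mm, 40 mm high; bystander. Origin: centre of its underside.
There are look-alikes about, which are no part of the job. Leave any black or turquoise look-alike of the carton alone.

How it is judged:
By the outcome, as a careful person would: the job done as asked, in the order asked, and still so for the second after the job is handed in, with the robot touching nothing.
It also fails if it takes over 43 s, if anything falls off the work surface, if the arm or the gripper's body presses on something with over 40 N, if the wrist force passes 120 N, or if a joint passes its speed limit or range.

### The arm

A 6-joint arm with a two-finger parallel gripper is mounted at the origin on the work surface. World frame = base frame: x ahead of the robot, y to its left, z up, the work surface at z = 0. Lengths are in m, angles in degrees, forces in N, time in s.
With the tool pointing down it reaches from about 0.25 to 0.725 m from the base axis. Payload 9.7 kg.
Tool frame: the origin (TCP) lies at the very end of the fingers, on their centre line; the grasp point (between the pads) lies 19 mm behind it; z points along the fingers, y is the direction in which the jaws open and shut (so a half turn about z gives the same grasp; the last joint's range is limited). The gripper opens to 85 mm and grips with 20 to 120 N. Pads are 22 mm wide; open, the fingers measure 114 mm over their backs; the gripper's body (76 mm by 85 mm) begins 54 mm behind the grasp point. The pads swing forward as they close: fully open they stand 13 mm farther back than shut.
Start: joints at [-70.417, 4.979, 10.078, 95.1, 0, 90], TCP at [0.184, -0.518, 0.231] pointing down, gripper open.
Joint ranges: [-179.16, 179.16], [-48.56, 103.87], [-65.8, 70.77], [-126.05, 130.52], [-82.76, 87.17], [-180, 180]. Speed limits (degrees/s): [127.2, 127.2, 147.25, 180, 180, 180].

### API

Orientations are given as [roll, pitch, yaw] about the fixed x, y, z axes, in that order (R = Rz(yaw) Ry(pitch) Rx(roll)).
In Python, from workcell import bot gives the robot as it stands.
- The arm moves only by the shell command python3 -m pendant 'ROWS' [FORCE]. ROWS is JSON, a list that holds one entry, the list of rows, each a list of 7 numbers: the shift along the tool's x, y, z in cm, then the turn, a rotation vector about the tool's x, y, z in rad, then the opening in per cent of the stroke, from 0 (shut) to 100 (fully open). In form: [[[dx, dy, dz, ax, ay, az, gripper], ...]]. A call has 1 to 5 rows; each row shifts and turns the pose as measured when the row begins, along the tool's axes as they then stand; what a row does not reach is not made up. A row lasts 1/12 s, in which the tool goes at most 41.7 mm and 7.16 degrees, less where a joint would pass 70% of its speed; a pose out of reach is approached as far as the arm can. A call with a gripper value outside its range is refused whole. The fingers move at their own pace and stop on an object; FORCE is the grip in N (left out, the last holds). Time passes only in rows, so rows that do not move let the fingers close. It gives the time, the measured TCP pose, the force and the opening at its end, in the units of the state.
- bot.get_obs(): the state, without advancing time (a new reading comes with each control period).
- bot.camera(name): name is "side" or "top" or "wrist"; returns the picture (400x640x3 uint8, red, green, blue); there is no depth.
- bot.get_calibration(name): a dict with "intrinsics" (3x3 intrinsics, pixels), "pose" (4x4, takes a point from camera to world coordinates); the wrist camera has in their place "T_tool_cam" (4x4, takes a point from camera to tool coordinates, whose origin is the TCP and whose axes are the flange's). Camera axes: x right, y down, z forward; pixel columns grow to the right and rows downward; lengths in m; the calibration is good to about 2 mm. The wrist camera is an equidistant fisheye: a pixel r from the principal point sees the ray r / f radians off the axis. A picture is of the moment at which its call begins: read the wrist's pose just before it. get_calibration takes no time and is no camera call.
- bot.job_done(): hands the job in, once; it reports no verdict.
Trained networks look in the newest picture that a camera, given by its name, has taken for a name from the list of things; names that differ only in an ending like _2 or _b are one class to them, and where a whole thing is asked for, a point or a joint stands for the part that bears it (a point fixed in the world has none). Each returns a list of dicts, best first, with "confidence" (0 to 1); they miss things now and then, are a little off and sometimes report something else, mostly with a low value. They report only what shows in the picture. A call takes as long as a camera call. They do not tell look-alikes from the thing itself.
- bot.masks_of(camera, thing): "pixels" (400x640 bool, what is visible of it) and "extent" ([left, top, right, bottom] in pixels, round what is visible of it).
- bot.mark_of(camera, thing): "uv" ([column, row] in pixels: a listed point, or the origin of a listed thing).
The state is a dict: "time": time; "q": joint angles; "qd": joint speeds; "joint_efforts": joint torques, N m; "ee_pos": TCP position; "tcp_rot": TCP orientation; "wrist_force": force on the tool from outside, world axes, zero at the start; "torque": the same for the moment, N m; "opening": finger opening in m.
Only numpy, scipy, OpenCV 4.12 (cv2) and the standard library are available. Lean on these libraries where they do the work, as an engineer would, in place of code of your own. Each camera call takes 0.05 s, during which the arm holds its last target. There are 200 camera calls.

## Working session

There is one attempt and no reset: what is moved stays moved. The work goes in short steps, Python scripts to look and compute and a shell command to move; the robot and the scene stay as the last step left them, time stands still between calls to the robot, and variables do not carry over. Pictures are saved under pics/ and viewed, about 8 in all and at most 12, crops included, and the job is handed in when it is done.

```bash
mkdir -p pics
cat > h.py <<'E'
import numpy as np,cv2
from workcell import bot
from scipy.spatial.transform import Rotation as R
def snap(n,name):
    im=bot.camera(n); cv2.imwrite(f'pics/{name}.png',im[:,:,::-1]); return im
def onplane(cam,uv,z):
    c=bot.get_calibration(cam);K=np.array(c['intrinsics']);T=np.array(c['pose'])
    d=T[:3,:3]@np.linalg.solve(K,[uv[0],uv[1],1]);o=T[:3,3]
    return o+d*(z-o[2])/d[2]
def proj(cam,P):
    c=bot.get_calibration(cam);K=np.array(c['intrinsics']);T=np.array(c['pose'])
    p=K@(T[:3,:3].T@(np.array(P)-T[:3,3]));return p[:2]/p[2]
E
python3 - <<'E'
from h import *
a=snap('top','top0');b=snap('side','side0')
for cam in('top','side'):
    for t,z in(('carton',.055),('carton_center',.135),('carton_c2',.215),('carton_c3',.215),('carton_c0',.055),('carton_c1',.055),('frame_center',.055),('print_key_top',.064)):
        for m in bot.mark_of(cam,t)[:3]: print(cam,t,np.round(m['uv'],1),round(m['confidence'],2),np.round(onplane(cam,m['uv'],z),3))
    for t in ('print_key','small_key_a','small_key_b'):
        for m in bot.masks_of(cam,t)[:4]: 
            ys,xs=np.nonzero(m['pixels']);print(cam,t,m['extent'],round(m['confidence'],2),np.round(onplane(cam,[xs.mean(),ys.mean()],.06),3))
print(bot.get_obs()['time'])
cv2.imwrite('pics/both.png',cv2.resize(np.vstack([a,b])[:,:,::-1],(480,600)))
E
```

```text
top carton [358.8 269.3] 0.94 [ 0.326 -0.109  0.055]
top carton [324.6 166.2] 0.8 [ 0.631 -0.009  0.055]
top carton [264.4 238.9] 0.75 [0.411 0.165 0.055]
top carton_center [360.3 265.8] 0.79 [ 0.337 -0.102  0.135]
top carton_center [325.5 157.2] 0.66 [ 0.636 -0.008  0.135]
top carton_c2 [317.5 176.9] 0.97 [0.561 0.017 0.215]
top carton_c2 [333.6 134.9] 0.92 [ 0.674 -0.025  0.215]
top carton_c2 [355.7 283.6] 0.91 [ 0.295 -0.078  0.215]
top carton_c3 [317.5 176.9] 0.97 [0.561 0.017 0.215]
top carton_c3 [333.6 134.9] 0.92 [ 0.674 -0.025  0.215]
top carton_c3 [355.7 283.6] 0.91 [ 0.295 -0.078  0.215]
top carton_c0 [317.5 176.9] 0.97 [0.597 0.012 0.055]
top carton_c0 [333.6 134.9] 0.92 [ 0.73  -0.036  0.055]
top carton_c0 [355.7 283.6] 0.91 [ 0.286 -0.099  0.055]
top carton_c1 [317.5 176.9] 0.97 [0.597 0.012 0.055]
top carton_c1 [333.6 134.9] 0.92 [ 0.73  -0.036  0.055]
top carton_c1 [355.7 283.6] 0.91 [ 0.286 -0.099  0.055]
top frame_center [357.4 170.3] 0.8 [ 0.619 -0.108  0.055]
top frame_center [383.2 225.8] 0.71 [ 0.453 -0.182  0.055]
top print_key_top [384.7 225.7] 0.5 [ 0.452 -0.1
[... 769 characters left out ...]
0.9 [0.455 0.085 0.055]
side carton_c0 [261.8 196.9] 0.88 [ 0.687 -0.019  0.055]
side carton_c0 [361.5 242.2] 0.84 [0.369 0.092 0.055]
side carton_c1 [331.4 235.6] 0.9 [0.455 0.085 0.055]
side carton_c1 [261.8 196.9] 0.88 [ 0.687 -0.019  0.055]
side carton_c1 [361.5 242.2] 0.84 [0.369 0.092 0.055]
side frame_center [285.2 178.7] 0.94 [ 0.636 -0.108  0.055]
side print_key_top [345.2 166.9] 0.65 [ 0.458 -0.187  0.064]
side print_key_top [256.7 161.6] 0.44 [ 0.744 -0.158  0.064]
side print_key [365.3, 123.6, 378.7, 152.0] 0.71 [ 0.392 -0.356  0.06 ]
side print_key [342.9, 165.3, 352.0, 172.1] 0.41 [ 0.454 -0.188  0.06 ]
side print_key [256.2, 155.3, 294.5, 213.1] 0.34 [ 0.662 -0.078  0.06 ]
1.2
```

View pics/top0.png

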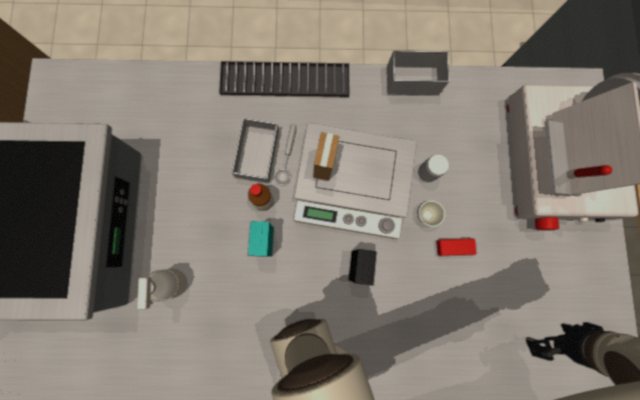

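View pics/side0.png

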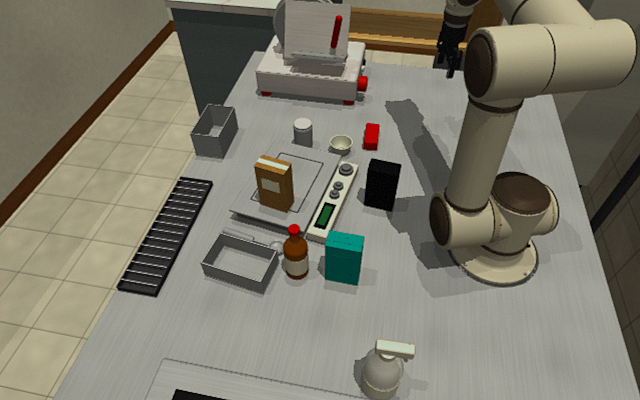

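The top view has three candidates: the brown carton at (325,157) on the plate's left end, a black look-alike at (361,266) and a turquoise one at (260,238). The brown one matches the description. The large key is at about (386,226). I'll check the choice in a close crop.

Run:
```python
from h import *
a=cv2.imread('pics/top0.png')
c=cv2.resize(a[115:245,285:425],None,fx=5,fy=5,interpolation=cv2.INTER_CUBIC)[:600]
cv2.imwrite('pics/crop1.png',c)
```

```text
(no output)
```

View pics/crop1.png

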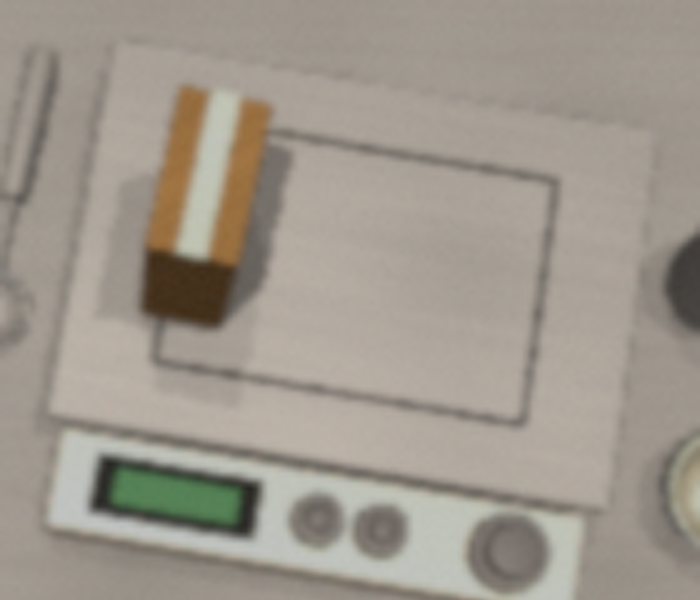

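The crop confirms the brown carton, with its top corners at crop (180,87), (272,105), (238,268) and (146,249). The frame corners are (555,180), (522,423) and (153,361), and the large key is at (508,550). The small keys are at (317,520) and (380,530).

Run:
```python
from h import *
def P(x,y,z): return onplane('top',[285+x/5-.4,115+y/5-.4],z)
pl=[P(*p,.055) for p in[(118,42),(652,130),(606,508),(50,415)]]
fr=[P(*p,.055) for p in[(555,180),(522,423),(153,361)]]
ca=[P(*p,.215) for p in[(180,87),(272,105),(238,268),(146,249)]]
ft=[P(*p,.055) for p in[(143,315),(220,327)]]
np.set_printoptions(precision=4,suppress=True)
ang=lambda v:np.degrees(np.arctan2(v[1],v[0]))
print('plate',np.mean(pl,0)); print('frame c',(fr[0]+fr[2])/2, [np.linalg.norm(fr[0]-fr[1]),np.linalg.norm(fr[1]-fr[2])])
print('ang x:',ang(fr[0]-fr[1]),'y-90:',ang(fr[2]-fr[1])-90,ang(pl[0]-pl[1])-90,ang(pl[3]-pl[2])-90,ang(pl[1]-pl[2]),ang(pl[0]-pl[3]))
print('carton',np.mean(ca,0),ang(ca[0]-ca[3]),ang(ca[1]-ca[2]),ang(ca[0]-ca[1])-90, [np.linalg.norm(ca[0]-ca[1]),np.linalg.norm(ca[1]-ca[2])]);print(ft)
print('key',P(508,550,.064),P(317,520,.06),P(380,530,.06))
o=bot.get_obs();print(o['ee_pos'],o['tcp_rot'],o['wrist_force'],o['opening'])
M=R.from_euler('xyz',o['tcp_rot'],degrees=True).as_matrix();print(M)
fc=np.mean(pl,0);th=np.radians(-8.5)
```

```text
plate [ 0.6243 -0.1038  0.055 ]
frame c [ 0.6248 -0.1034  0.055 ] [np.float64(0.1523488580897948), np.float64(0.22298623504842435)]
ang x: -9.101745967750736 y-90: -9.030318879995235 -8.907916063030257 -8.973098517635293 -8.805774169553171 -9.24255455622545
carton [ 0.633 -0.006  0.215] -11.054560907827296 -11.470530889649538 -10.691485279274062 [np.float64(0.04899297223271289), np.float64(0.08957691916087317)]
[array([0.5951, 0.0249, 0.055 ]), array([ 0.5884, -0.0213,  0.055 ])]
key [ 0.4553 -0.1893  0.064 ] [ 0.4722 -0.0781  0.06  ] [ 0.4667 -0.1151  0.06  ]
[ 0.1844 -0.5182  0.2313] [179.9996  -0.001   19.5856] [-0.1878 -0.3781  0.7855] 0.08539835093859098
[[ 0.9421  0.3352  0.    ]
 [ 0.3352 -0.9421 -0.    ]
 [ 0.      0.     -1.    ]]
```

```bash
python3 -m pendant '[[[3.4,-2.1,-1,0,0,0,40],[3.4,-2.1,-1,0,0,0,40],[3.4,-2.1,-1,0,0,0,40],[3.4,-2.1,-1,0,0,0,40],[3.4,-2.1,-1,0,0,0,40]]]'; python3 -m pendant '[[[3.4,-2.1,-1,0,0,0,40],[3.4,-2.1,-1,0,0,0,40],[3.4,-2.1,-1,0,0,0,40],[3.4,-2.1,0,0,0,0,40],[3.4,-2.1,0,0,0,0,40]]]'
```

```text
time: 1.62
ee_pos: [0.3082, -0.3621, 0.2784]
tcp_rot: [-179.7, 0.1, 18.9]
wrist_force: [-0.6, 0.3, -0.1]
opening: 0.0344
time: 2.03
ee_pos: [0.4367, -0.2027, 0.3126]
tcp_rot: [-180.0, -0.1, 18.8]
wrist_force: [1.0, -1.0, -0.7]
opening: 0.0343
```

```bash
python3 -m pendant '[[[3.1,-1.2,0,0,0,-0.12,40],[3.1,-1.2,0,0,0,-0.12,40],[3.1,-1.2,0,0,0,-0.12,40],[3.1,-1.0,0,0,0,-0.12,40],[3.1,-0.8,0,0,0,-0.12,40]]]'; python3 -m pendant '[[[3.1,-0.1,0,0,0,-0.12,40],[3.1,0.2,0,0,0,-0.12,40],[3.1,0.4,0,0,0,-0.12,40],[3.1,0.5,0,0,0,-0.12,40],[0,0,0,0,0,0,40]]]'
```

```text
time: 2.45
ee_pos: [0.5426, -0.0653, 0.3139]
tcp_rot: [179.8, -0.2, 54.3]
wrist_force: [0.2, -0.8, 0.0]
opening: 0.0339
time: 2.87
ee_pos: [0.6082, 0.0542, 0.3124]
tcp_rot: [179.8, -0.1, 83.6]
wrist_force: [-0.4, -0.0, -0.5]
opening: 0.034
```

```bash
python3 -m pendant '[[[1.4,3.6,0,0,0,0.06,40],[0,0,0,0,0,0,40],[0,0,3.5,0,0,0,40],[0,0,3.5,0,0,0,40],[0,0,3.5,0,0,0,40]]]'; python3 -m pendant '[[[0,0,1.5,0,0,0,40],[0,0,0,0,0,0,40]]]';python3 - <<'E'
from h import *
a=snap('top','top1');b=snap('side','side1')
A=cv2.resize(a[110:250,230:420,::-1],None,fx=4,fy=4,interpolation=cv2.INTER_CUBIC)[:300*2]
B=cv2.resize(b[130:270,220:410,::-1],None,fx=4,fy=4,interpolation=cv2.INTER_CUBIC)
cv2.imwrite('pics/c2.png',cv2.resize(np.vstack([A,B]),(400,590)))
E
```

```text
time: 3.28
ee_pos: [0.6496, 0.0679, 0.1995]
tcp_rot: [-179.5, 0.1, 80.2]
wrist_force: [1.1, -0.5, 0.2]
opening: 0.0339
time: 3.45
ee_pos: [0.6471, 0.0674, 0.1744]
tcp_rot: [-178.9, 0.3, 80.2]
wrist_force: [-1.7, -0.1, -0.5]
opening: 0.0341
```

View pics/c2.png

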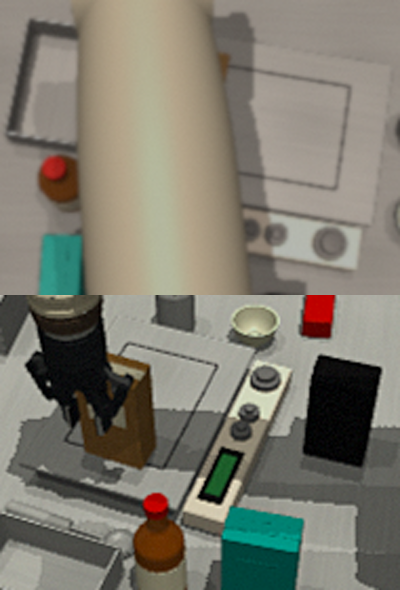

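The arm hides the carton in the top view. The side view shows the fingers in front of its +y face, centred and clear of it.

```bash
python3 -m pendant '[[[-1,0,-1.6,0,0,0,40],[-1,0,0,0,0,0,40],[-0.6,0,0,0,0,0,40],[-0.6,0,0,0,0,0,40],[-0.4,0,0,0,0,0,40]]]'; python3 -m pendant '[[[-0.5,0,0,0,0,0,40],[-0.5,0,0,0,0,0,40],[-0.5,0,0,0,0,0,40],[-0.5,0,0,0,0,0,40],[-0.5,0,0,0,0,0,40]]]'
```

```text
time: 3.97
ee_pos: [0.6443, 0.0303, 0.2022]
tcp_rot: [-179.7, 0.1, 80.2]
wrist_force: [0.5, -0.2, -0.4]
opening: 0.0339
time: 4.38
ee_pos: [0.6397, 0.0033, 0.2027]
tcp_rot: [-179.7, 0.0, 80.2]
wrist_force: [-0.0, 1.2, 0.5]
opening: 0.0347
```

```bash
python3 -m pendant '[[[-0.4,0,0,0,0,0,40],[-0.4,0,0,0,0,0,40],[-0.4,0,0,0,0,0,40],[-0.4,0,0,0,0,0,40]]]'
python3 - <<'E'
from h import *
b=snap('side','side2');B=cv2.resize(b[130:250,220:400,::-1],None,fx=3,fy=3,interpolation=cv2.INTER_CUBIC)
cv2.imwrite('pics/c3.png',B)
E
```

```text
time: 4.72
ee_pos: [0.6364, -0.0145, 0.202]
tcp_rot: [-179.7, 0.1, 80.1]
wrist_force: [0.6, 0.3, 0.1]
opening: 0.034
```

View pics/c3.png

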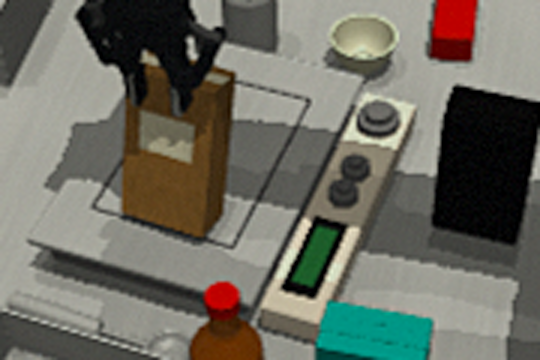

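The carton is leaning away from the fingers, and its foot, at crop (125,218) to (210,238), is close to where it started. I'll keep pushing.

```bash
python3 -m pendant '[[[-0.4,0,0,0,0,0,40],[-0.4,0,0,0,0,0,40],[-0.4,0,0,0,0,0,40],[-0.4,0,0,0,0,0,40],[-0.4,0,0,0,0,0,40]]]';python3 -m pendant '[[[0,0,0,0,0,0,40],[0,0,0,0,0,0,40],[0,0,0,0,0,0,40]]]'
python3 - <<'E'
from h import *
b=snap('side','side3');B=cv2.resize(b[130:250,220:400,::-1],None,fx=3,fy=3,interpolation=cv2.INTER_CUBIC)
cv2.imwrite('pics/c4.png',B)
E
```

```text
time: 5.18
ee_pos: [0.6326, -0.0363, 0.2019]
tcp_rot: [-179.7, 0.1, 80.2]
wrist_force: [0.7, -0.6, -0.7]
opening: 0.0342
time: 5.43
ee_pos: [0.6325, -0.0375, 0.202]
tcp_rot: [-179.7, 0.1, 80.1]
wrist_force: [0.3, -0.1, 0.0]
opening: 0.0339
```

View pics/c4.png

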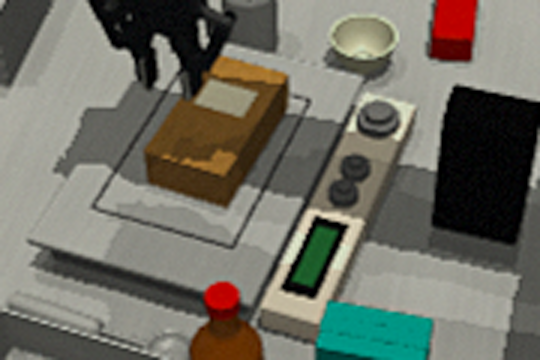

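It has tipped and lies flat. The foot is around crop (150,160) to (225,200), and the far end is near the far frame line at (300,95), which needs checking. I'll move clear toward the key and measure from there.

```bash
python3 -m pendant '[[[-2,-3.5,-1,0,0,0,0],[-3.2,-3.2,0,0,0,0,0],[-3.2,-3.2,0,0,0,0,0],[-3.2,-3.2,0,0,0,0,0],[-3.2,-2,0,0,0,0,0]]]';python3 -m pendant '[[[-3,0,1,0,0,0,0],[0,0,2,0,0,0,0],[0,0,0,0,0,0,0]]]'
python3 - <<'E'
from h import *
a=snap('top','top4')
cv2.imwrite('pics/c5.png',cv2.resize(a[115:235,285:425,::-1],None,fx=5,fy=5,interpolation=cv2.INTER_CUBIC))
for t in('carton','print_key'):
  for m in bot.masks_of('top',t)[:3]:print(t,m['extent'],m['confidence'])
E
```

```text
time: 5.9
ee_pos: [0.4636, -0.1504, 0.2059]
tcp_rot: [-179.1, 0.0, 80.7]
wrist_force: [-0.6, -0.8, 0.3]
opening: -0.0001
time: 6.15
ee_pos: [0.4535, -0.1848, 0.1779]
tcp_rot: [-179.3, 0.2, 80.4]
wrist_force: [0.2, 0.2, -0.8]
opening: 0.0003
carton [246.4, 219.7, 274.7, 260.6] 0.9
carton [350.2, 251.2, 378.5, 284.9] 0.76
carton [333.3, 153.4, 394.5, 193.1] 0.6
print_key [382.7, 222.0, 389.2, 229.6] 0.57
```

View pics/c5.png

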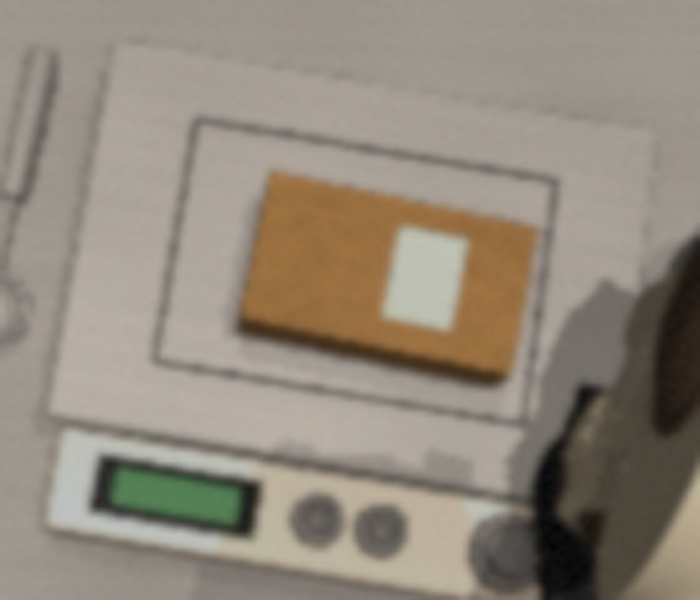

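The carton lies flat with its top corners at crop (272,172), (538,228), (509,373) and (242,320). Its far end is close to the right-hand frame line, so I'll work out the margin.

Run:
```python
from h import *
np.set_printoptions(precision=4,suppress=True)
def P(x,y,z): return onplane('top',[285+x/5-.4,115+y/5-.4],z)
fr=[P(*p,.055) for p in[(198,120),(555,180),(523,422),(155,361)]];fc=np.mean(fr,0)
th=np.radians(-9);Rm=np.array([[np.cos(th),np.sin(th)],[-np.sin(th),np.cos(th)]])
f=lambda p:Rm@(p-fc)[:2]
print(fc,'frame',np.array([f(p) for p in fr]))
c=[P(*p,.105) for p in[(272,172),(538,228),(509,373),(242,320)]]
print(np.array([f(p) for p in c]));print(f(np.mean(c,0)))
print('foot lower',f(P(240,332,.055)),f(P(500,384,.055)))
s=bot.get_calibration('top')['pose'];print(np.array(s)[:3,3])
for t,z in(('carton_center',.08),('carton_c2',.08),('carton_c0',.08)):
  for m in bot.mark_of('top',t)[:6]:print(t,np.round(m['uv'],1),m['confidence'],f(onplane('top',m['uv'],z)))
```

```text
[ 0.625  -0.1045  0.055 ] frame [[ 0.0762  0.1101]
 [ 0.0758 -0.1106]
 [-0.0758 -0.1109]
 [-0.0762  0.1114]]
[[ 0.0355  0.0624]
 [ 0.0286 -0.0948]
 [-0.0591 -0.0895]
 [-0.0543  0.0659]]
[-0.0123 -0.014 ]
foot lower [-0.0502  0.0641] [-0.0553 -0.0942]
[0.3488 0.0438 1.1502]
carton_center [358.9 266.7] 0.94 [-0.2872 -0.0467]
carton_center [359.2 168.2] 0.7 [-0.0044 -0.0064]
carton_center [263.  238.8] 0.68 [-0.2548  0.2339]
carton_c2 [340.5 151.4] 0.96 [0.0369 0.0559]
carton_c2 [263.5 253.9] 0.95 [-0.2963  0.2246]
carton_c2 [266.3 226.1] 0.94 [-0.2178  0.2314]
carton_c2 [329.3 179. ] 0.9 [-0.0515  0.0755]
carton_c2 [259.1 254.3] 0.76 [-0.2994  0.2366]
carton_c2 [259.1 215.9] 0.73 [-0.1924  0.2571]
carton_c0 [340.5 151.4] 0.96 [0.0369 0.0559]
carton_c0 [263.5 253.9] 0.95 [-0.2963  0.2246]
carton_c0 [266.3 226.1] 0.94 [-0.2178  0.2314]
carton_c0 [329.3 179. ] 0.9 [-0.0515  0.0755]
carton_c0 [259.1 254.3] 0.76 [-0.2994  0.2366]
carton_c0 [259.1 215.9] 0.73 [-0.1924  0.2571]
```

The carton is inside the frame with at least 13 mm of margin. Next, the large key.

```bash
python3 -m pendant '[[[-0.25,0.2,3,0,0,0,0],[0,0,3,0,0,0,0],[0,0,2.5,0,0,0,0],[0,0,1,0,0,0,0],[0,0,0,0,0,0,0]]]';python3 -m pendant '[[[0,0,0,0,0,0,0]]]'
python3 - <<'E'
from h import *
b=snap('side','side6');cv2.imwrite('pics/c6.png',cv2.resize(b[120:240,260:440,::-1],None,fx=3,fy=3,interpolation=cv2.INTER_CUBIC))
E
```

```text
time: 6.87
ee_pos: [0.4613, -0.1846, 0.0872]
tcp_rot: [-180.0, 0.3, 81.0]
wrist_force: [-0.3, 0.3, -0.4]
opening: -0.0004
time: 6.95
ee_pos: [0.4615, -0.1842, 0.0876]
tcp_rot: [-179.9, 0.3, 81.0]
wrist_force: [0.2, -0.4, 1.1]
opening: 0.0003
```

View pics/c6.png

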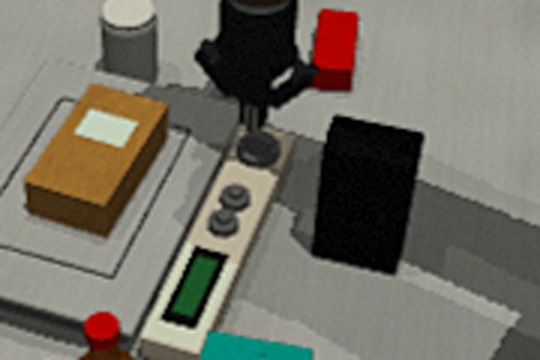

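The fingertip, at crop (255,130), is just above the large key at (258,148). The small keys are clear. I'll trim by about 5 mm and then descend.

```bash
python3 -m pendant '[[[-0.45,-0.45,0.8,0,0,0,0],[0,0,0.8,0,0,0,0],[0,0,0.3,0,0,0,0],[0,0,0.3,0,0,0,0],[0,0,0.3,0,0,0,0]]]'
```

```text
time: 7.42
ee_pos: [0.4587, -0.1896, 0.066]
tcp_rot: [179.6, 0.4, 81.0]
wrist_force: [-0.3, 0.4, -1.0]
opening: 0.0001
```

```bash
python3 -m pendant '[[[0,-0.15,0.3,0,0,0,0],[0,0,0.3,0,0,0,0]]]';python3 -m pendant '[[[0,0,0.3,0,0,0,0],[0,0,0.3,0,0,0,0]]]'; python3 -m pendant '[[[0,0,0.3,0,0,0,0]]]'
```

```text
time: 7.58
ee_pos: [0.4575, -0.1895, 0.06]
tcp_rot: [179.6, 0.4, 81.0]
wrist_force: [-1.0, 0.6, 3.2]
opening: -0.0003
time: 7.75
ee_pos: [0.4578, -0.1896, 0.0572]
tcp_rot: [179.4, 0.4, 81.0]
wrist_force: [-16.3, 7.3, 46.7]
opening: -0.0002
time: 7.83
ee_pos: [0.4578, -0.1896, 0.0574]
tcp_rot: [179.3, 0.4, 81.0]
wrist_force: [-15.7, 6.1, 32.6]
opening: -0.0
```

The force rose from 3 to 47 N at z = 0.057, so the key is at its stop. Now I'll let go and retreat.

```bash
python3 -m pendant '[[[0,0,-0.5,0,0,0,0],[0,0,-2,0,0,0,0],[0,0,-3,0,0,0,0],[0,0,-3.5,0,0,0,0],[0,0,-3.5,0,0,0,0]]]';python3 -m pendant '[[[-3.5,0,-1,0,0,0,0],[-3.5,0,-1,0,0,0,0],[-3.5,0,0,0,0,0,0],[-3.5,0,0,0,0,0,0],[0,0,0,0,0,0,0]]]'
python3 - <<'E'
from h import *
a=snap('top','top7');b=snap('side','side7')
A=cv2.resize(a[100:260,220:480,::-1],None,fx=2.5,fy=2.5,interpolation=cv2.INTER_CUBIC)
B=b[110:300,190:450,::-1]
B=cv2.resize(B,(A.shape[1]*5//8,250));B=cv2.copyMakeBorder(B,0,0,0,A.shape[1]-B.shape[1],0)
cv2.imwrite('pics/c7.png',np.vstack([A[:350],B])[:600])
E
```

```text
time: 8.25
ee_pos: [0.4529, -0.187, 0.1807]
tcp_rot: [179.9, 0.3, 81.0]
wrist_force: [0.8, -0.7, 0.2]
opening: -0.0001
time: 8.67
ee_pos: [0.434, -0.3302, 0.2121]
tcp_rot: [179.1, 0.6, 81.4]
wrist_force: [0.5, -1.2, 1.2]
opening: -0.0002
```

View pics/c7.png

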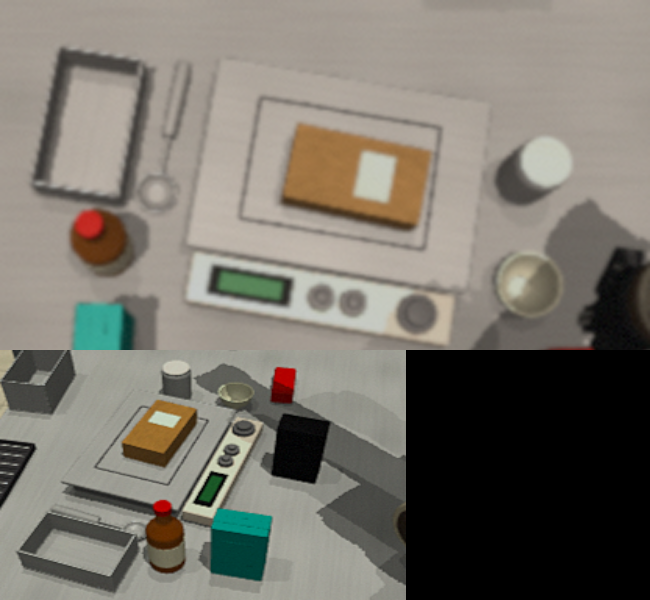

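The carton lies flat inside the frame, at (283–430, 122–228) in the upper view. The large key is up again at (417,312). The pan, spoon, tin, ramekin and both look-alikes are where they were. Handing in.

```bash
python3 -c "
from workcell import bot
print(bot.job_done())"
```

```text
the job is handed in; nothing more can be done
None
```

The carton lies flat on a broad side inside the etched frame, the large key was pressed and released, and I handed the job in at about 9 s on the robot's clock. `bot.job_done()` reports no verdict, so these are my own checks.

- **Carton:** I pushed it over near its top with two partly open fingers. Measured in the top picture before the key press, it was about 13 mm or more inside every frame line. The last pictures show it still inside, but I did not measure it again.
- **Large key:** I pressed it with shut fingers down to z of about 0.057 m. The force rose sharply from 3 N to 47 N, so I took it to be fully down, since the joint travel itself cannot be read. That is well over the 4 N the key needs, and it came with about 16 N sideways. The press was made with the fingertips and stayed under the 120 N wrist limit. After lifting off, the key looks up again.
- **Everything else:** I never brought the fingers near the small keys. The other things on the counter look unmoved in the last pictures, though the spray bottle was outside those crops and I did not look at it again. The robot ended clear of everything.
- **Disagreement:** the network's carton centre differed from my own corner measurement by about 8 mm. It would not change the conclusion that the carton is inside the frame.

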